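# Clip the cover plate onto the sloping console

## Task

Take the cover plate by its grip rib and set it on the console's sloping face, its single hole uppermost, so that the three snap standoffs come through its three holes. Press it down evenly, without letting it go home on one standoff while it is cocked steeply to the face, until all three have clicked and the plate sits fully home on their shoulders, then let go. Leave everything else on the bench where it is.

Things in the scene. Friction and masses are not known exactly. Their poses are not given: they have to be found in the camera images.
- cover: Loose cover plate: bare aluminium, 140 mm (its x) by 170 mm (its y), 5 mm thick, 0.18 to 0.33 kg, at the start flat on the bench. Origin at the centre of its underside, z out of its top face. Three square 18 mm through holes: one near its +x edge, two near its -x edge. A black grip rib stands on top.
- grip_top (a point): Middle of the top of the plate's grip rib, at (-15, 0, 39) mm in the plate's frame (midway among the three holes); axes as the plate's. The rib has flat sides, is 50 mm long (along x), 14 mm thick (along y) and rises 34 mm above the plate's top face.
- console: Grey wedge-shaped instrument console, fixed: 230 mm deep (its x, -110 to +120 mm), 250 mm wide, 35 mm high at its front edge, 128 mm at its rear deck. Origin at bench height; x points to the high rear. Its face slopes up to the rear at 25 degrees to the level. It stands on the left or right half of the bench, the plate on the other half.
- bay: The console's sloping face. Origin mid-slope (console's middle line, 10 mm to the front of its origin, 82 mm above the bench); x points straight up the slope, y to the console's left, z square out of the slope (25 degrees off vertical, leaning to the low front). Three white snap standoffs stand square on it: two low down, one higher up.
- post_left (a point): Shoulder centre of the lower left (+y) standoff, at (-45, 55) mm in x, y of the bay and 14 mm out from the face; axes as the bay's. All three are alike. The plate's underside comes to rest on this 24 mm shoulder. Above it stands a 15 mm round neck tapering to a blunt tip 23 mm above the shoulder, with a white spring barb on each y side.
- post_right (a point): Shoulder centre of the lower right (-y) standoff, at (-45, -55) mm in the bay and 14 mm out. The barbs are 10 mm wide overall at the tip, widening to 22 mm at 8 mm above the shoulder: they squeeze in as the 18 mm hole is pushed down square to the slope and spring out over the plate's top once it is on the shoulder.
- post_top (a point): Shoulder centre of the single upper standoff, at (45, 0) mm in the bay and 14 mm out. The plate meets the barbs about 14 mm above the shoulder; each takes about 3 to 6 N to push through, all three at once 10 to 20 N (somewhat more when off centre). Clipped in, it has about 1.5 mm of sideways play.
- hole_left (a point): Centre of a plate hole on the underside, at (-45, 55) mm in the plate's frame; axes as the plate's. It goes on post_left.
- hole_right (a point): Centre of a plate hole on the underside, at (-45, -55) mm in the plate's frame; axes as the plate's. It goes on post_right.
- hole_top (a point): Centre of a plate hole on the underside, at (45, 0) mm in the plate's frame; axes as the plate's. It goes on post_top.
- beaker: Bystander, to be left alone: empty glass beaker, 70 mm across, 90 mm tall, standing beside the console (origin: centre of its underside).
- screwdriver: Bystander, to be left alone: 140 mm screwdriver lying on the bench beside the cover plate's two-hole edge.
- wash_bottle: Bystander, to be left alone: white wash bottle, 64 mm across, 170 mm tall, at the back of the bench.
- weight: Bystander, to be left alone: steel laboratory weight with a knob, 44 mm across, 66 mm tall, at the back of the bench.
- reagent_jar: Bystander, to be left alone: brown glass jar with a black cap, 72 mm across, 100 mm tall, at the back of the bench.
- sample_jar: Bystander, to be left alone: small clear jar with a white cap, 48 mm across, 60 mm tall, near the robot.
- parts_tray: Bystander, to be left alone: open grey plastic tray, 120 x 90 x 35 mm, on the robot's right.
Things that resemble listed ones, but are neither listed nor needed, are in the scene too. Of the things shaped like the cover, the aluminium one is meant.

How it is judged:
By the outcome, as a careful person would: the job done as asked, in the order asked, and still so for the second after the job is handed in, with the robot touching nothing.
It also fails if it takes over 50 s, if anything falls off the work surface, if the arm or the gripper's body presses on something with over 40 N, if the wrist force passes 120 N, or if a joint passes its speed limit or range.

## Robot

A 7-joint arm with a two-finger parallel gripper is mounted at the origin on the work surface. World frame = base frame: x ahead of the robot, y to its left, z up, the work surface at z = 0. Lengths are in m, angles in rad, forces in N, time in s.
With the tool pointing down it reaches from about 0.4 to 0.85 m from the base axis. Payload 4.5 kg.
Tool frame: the origin (TCP) lies on the centre line of the jaws, within the pads' length; the fingertips stand r.tip_extent ahead of it and the grasp point (between the pads) is the TCP (r.tip_extent is the distance from the TCP to the fingertips, in m); z points along the fingers, y is the line along which they close (so a half turn about z gives the same grasp; the last joint's range is limited). The gripper opens to 88 mm and grips with 3 to 60 N. Pads are 18 mm wide; open, the fingers measure 123 mm over their backs; the gripper's body (75 mm by 187 mm) begins 45 mm behind the grasp point.
Start: joints at [-1.288, 0.689, -0.195, 1.565, 0.157, 0.902, -0.215], TCP at [0.154, 0.606, 0.222] pointing down, gripper open.
Joint ranges: [-3.01, 3.01], [-0.46, 2.08], [-1.47, 1.51], [0.13, 2.56], [-1, 4.14], [0.04, 2.09], [-2.66, 2.66]. Speed limits (rad/s): [2.57, 2.57, 3.14, 3.14, 3.14, 3.14, 3.14].

## Interface

Orientations are given as a unit quaternion [x, y, z, w].
In Python, from plant import sensors, vision, finish_job, r gives the robot as it stands. The module is installed in compiled form; this text tells all that it offers.
- The arm moves only by the tool step_arm, never from a script. Its argument "steps" is a list of rows, each a list of 2 entries, a list of its own where there are three numbers: the shift along the tool's x, y, z in cm, then the turn, a rotation vector about the tool's x, y, z in degrees. A call has 1 to 12 rows; each row shifts and turns the commanded pose from where the row before left it, along the tool's axes as they then stand; what a row does not reach is not made up. A row lasts 1/8 s, in which the tool goes at most 62.5 mm and 10.7 degrees, less where a joint would pass 70% of its speed; a pose out of reach is approached as far as the arm can. A call with a gripper value outside its range is refused whole. "claw" is the opening, from -1 (shut) to 1 (fully open), set as the call begins (left out, the last holds). The fingers move at their own pace and stop on an object; "grip_force" is the grip in N (left out, the last holds). Time passes only in rows, so rows that do not move let the fingers close. It gives the time, the measured TCP pose, the force, the opening and the grip force at its end, in the units of the state.
- sensors.get_state(): the state, without advancing time (a new reading comes with each control period).
- vision.snapshot(name): name is "scene" or "side" or "wrist"; returns a dict with "img" (420x560x3 uint8, red, green, blue), "fx", "fy", "cx", "cy" (pixels), "position" and "rotation" of the camera in the world. Camera axes: x right, y down, z forward; pixel columns grow to the right and rows downward; lengths in m; the calibration is good to about 2 mm. The wrist camera is an equidistant fisheye: a pixel r from the principal point sees the ray r / f radians off the axis. A picture is of the moment at which its call begins. There is no depth.
- finish_job(): hands the job in; it is judged then, once.
The state is a dict: "clock": time; "q": joint angles; "qd": joint speeds; "joint_torque": joint torques, N m; "tool_pos": TCP position; "eef_rot": TCP orientation; "contact_force": force on the tool from outside, world axes, zero at the start; "moment": the same for the moment, N m; "opening": opening from 0.0 (shut) to 1.0 (fully open); "finger_force": force on a finger pad.
Only numpy, scipy, OpenCV 4.12 (cv2) and the standard library are available. Lean on these libraries where they do the work, as an engineer would, in place of code of your own. Each camera call takes 0.05 s, during which the arm holds its last target. There are 200 camera calls.

## Working session

There is one attempt and no reset: what is moved stays moved. The work goes in short steps, Python scripts to look and compute and a tool call to move; the robot and the scene stay as the last step left them, time stands still between calls to the robot, and variables do not carry over. Pictures are saved under pics/ and viewed, at most 10 in all, crops included, and the job is handed in when it is done.

Besides the shell and the picture viewer there is one more tool, called after "Call:" by a JSON object that holds its "method" and its "body". step_arm: Moves the arm, as the interface text tells. Its arguments: {"type":"object","properties":{"steps":{"type":"array"},"claw":{"type":"number"},"grip_force":{"type":"number"}},"required":["steps"]}

```bash
mkdir -p pics; cat > h.py <<'E'
import numpy as np, cv2
from scipy.spatial.transform import Rotation as R
from plant import sensors, vision, finish_job, r
def snap(n,name):
    s=vision.snapshot(n); cv2.imwrite(f'pics/{name}.png',s['img'][:,:,::-1]); 
    np.savez(f'pics/{name}.npz',**s); return s
def load(name): return dict(np.load(f'pics/{name}.npz'))
def rot(s):
    a=np.array(s['rotation'],float); return a if a.shape==(3,3) else R.from_quat(a).as_matrix()
def ray(s,u,v,fish=False):
    x=(u-s['cx'])/s['fx']; y=(v-s['cy'])/s['fy']
    if fish:
        t=np.hypot(x,y); k=np.sin(t)/max(t,1e-9); d=np.array([x*k,y*k,np.cos(t)])
    else: d=np.array([x,y,1.])
    return rot(s)@d
def onz(s,u,v,z,fish=False):
    d=ray(s,u,v,fish); p=np.array(s['position']); return p+d*(z-p[2])/d[2]
def proj(s,P,fish=False):
    c=(np.atleast_2d(P)-s['position'])@rot(s)
    if fish:
        n=np.hypot(c[:,0],c[:,1]); t=np.arctan2(n,c[:,2]); c=np.c_[c[:,:2]/np.maximum(n,1e-9)[:,None]*t[:,None],np.ones(len(c))]
    return np.c_[s['fx']*c[:,0]/c[:,2]+s['cx'], s['fy']*c[:,1]/c[:,2]+s['cy']]
E
python3 - <<'E'
from h import *
for n in ('scene','side','wrist'):
    s=snap(n,n+'0'); print(n,s['fx'],s['cx'],s['cy'],np.round(s['position'],3),np.round(rot(s),3).tolist())
st=sensors.get_state(); print(r.tip_extent, {k:np.round(v,3) for k,v in st.items()})
a=cv2.imread('pics/scene0.png');b=cv2.imread('pics/side0.png')
cv2.imwrite('pics/c0.png',cv2.resize(np.hstack([a,b]),(800,300)))
E
```

```text
scene 480.02481690634994 277.3084361400365 213.71086639303599 [ 1.058 -0.89   1.162] [[0.869, 0.356, -0.344], [0.495, -0.646, 0.581], [-0.016, -0.675, -0.738]]
side 414.5456415454804 285.45826649123546 205.71015280320958 [0.313 0.865 0.674] [[-0.961, -0.156, 0.227], [-0.276, 0.503, -0.819], [0.014, -0.85, -0.527]]
wrist 325.19226210127806 281.39723478578634 208.32284441276943 [0.074 0.624 0.384] [[0.246, 0.92, 0.304], [0.969, -0.232, -0.08], [-0.003, 0.315, -0.949]]
0.019 {'clock': np.float64(0.15), 'q': array([-1.288,  0.69 , -0.195,  1.566,  0.157,  0.903, -0.215]), 'qd': array([ 0.001, -0.003,  0.   , -0.002, -0.001, -0.001, -0.001]), 'joint_torque': array([-2.0000e-03, -5.2786e+01, -1.2680e+00, -1.5359e+01, -5.2000e-02,
        4.0000e-03,  0.0000e+00]), 'tool_pos': array([0.154, 0.605, 0.221]), 'eef_rot': array([ 0.124,  0.992, -0.001, -0.   ]), 'contact_force': array([ 0.636, -0.08 ,  0.058]), 'moment': array([0.014, 0.071, 0.023]), 'finger_force': np.float64(0.0), 'opening': np.float64(1.001)}
```

View pics/scene0.png

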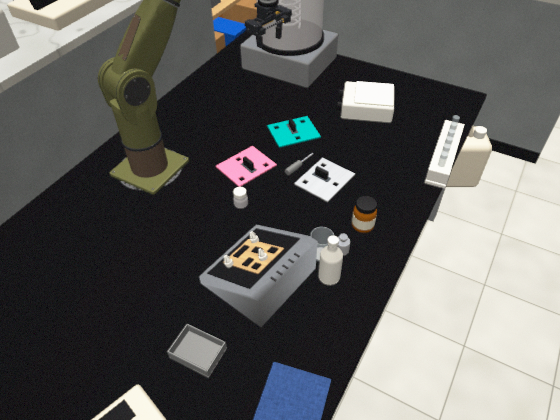

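View pics/side0.png

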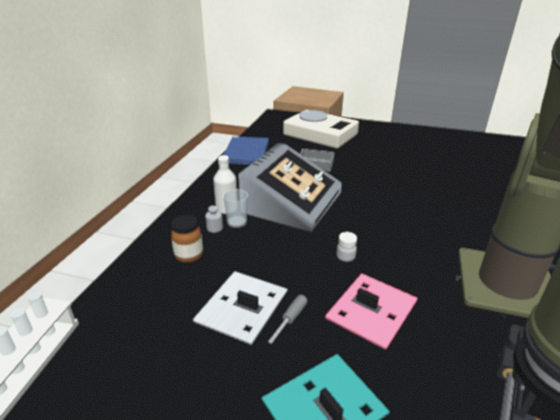

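Three plates are shaped like the cover: teal at scene (294,131), pink at (247,165) and bare pale-grey at (325,179). In the side view the pale one is at (241,305), beside the screwdriver, so it fits the aluminium cover. The console is at scene (262,270). I'll confirm this in one enlarged crop.

```bash
python3 - <<'E'
import cv2,numpy as np
a=cv2.imread('pics/scene0.png');b=cv2.imread('pics/side0.png')
f=lambda i,x,y,w,h,k:cv2.resize(i[y:y+h,x:x+w],None,fx=k,fy=k,interpolation=cv2.INTER_CUBIC)
t=np.hstack([f(a,285,145,80,60,5),f(b,190,260,100,75,4)])
u=np.hstack([f(a,190,215,133,100,3)[:300,:400],f(b,240,140,100,75,4)])
w=[cv2.copyMakeBorder(x,0,0,0,max(0,800-x.shape[1]),0)[:, :800] for x in (t,u)]
cv2.imwrite('pics/crop1.png',np.vstack(w)); print(t.shape,u.shape)
E
```

```text
(300, 800, 3) (300, 799, 3)
```

View pics/crop1.png

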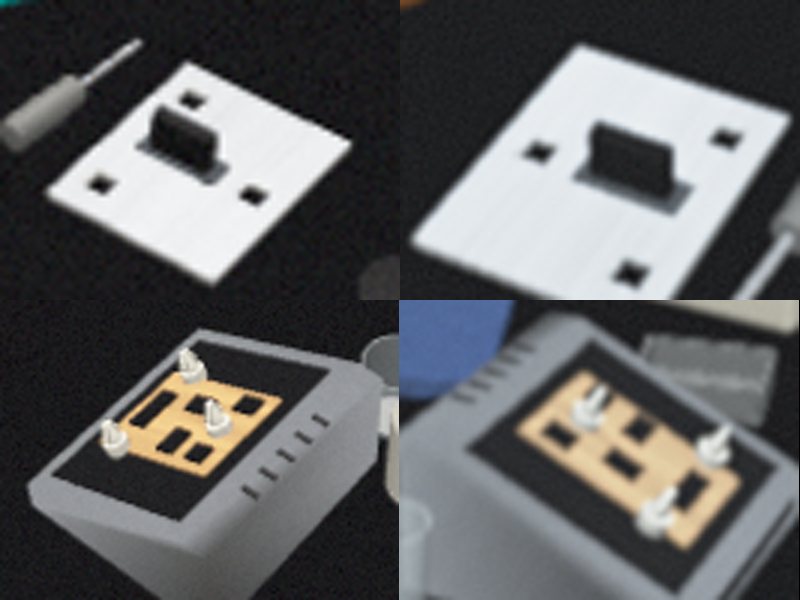

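The crop confirms it: brushed bare aluminium, with its two-hole edge facing the screwdriver. Scene holes are at (335.6,184), (323.4,165) and (305.2,181.8). Next I fit both poses from the two views.

```bash
cat > fit.py <<'E'
from h import *
from scipy.optimize import least_squares
S,D=load('scene0'),load('side0')
def fit(pts,obs,x0,loss='soft_l1'):
    T=lambda p:R.from_euler('z',p[2]).apply(pts)+[p[0],p[1],0]
    f=lambda p:np.concatenate([(proj(s,T(p)[i])-o).ravel() for s,i,o in obs])
    q=least_squares(f,x0,loss=loss); return q.x,f(q.x).reshape(-1,2)
A=np.array
C,Sn=np.cos(np.radians(25)),np.sin(np.radians(25))
bay=lambda x,y,z:[-.01+x*C-z*Sn,y,.082+x*Sn+z*C]
if __name__=='__main__':
    P=A([[.045,0,.005],[-.045,.055,.005],[-.045,-.055,.005],[-.07,.085,.005],[.07,.085,.005],[.07,-.085,.005],[-.07,-.085,.005]])
    o=[(S,[0,1,2,3,4,5,6],A([[335.6,184],[323.4,165],[305.2,181.8],[322.4,157.4],[355.4,173.6],[327.6,201.8],[294.2,183.6]])),
       (D,[0,1,2,5,6],A([[225,298],[247.7,328.2],[271.5,294.5],[234.2,271],[287.5,289.5]]))]
    c=onz(S,325,179,0); 
    x,e=min((fit(P,o,[c[0],c[1],a]) for a in np.arange(0,6.3,.8)),key=lambda t:np.abs(t[1]).sum()); print('plate',x,np.degrees(x[2]),e.round(1).tolist())
    P=A([bay(.045,0,.037),bay(-.045,.055,.037),bay(-.045,-.055,.037)])
    o=[(S,[0,1,2],A([[261,249],[252.3,232.3],[227.3,256]])),(D,[0,1,2],A([[289.5,163],[307.3,187.5],[320.5,172]]))]
    c=onz(S,255,250,.1)
    x,e=min((fit(P,o,[c[0],c[1],a]) for a in np.arange(0,6.3,.8)),key=lambda t:np.abs(t[1]).sum()); print('cons',x,np.degrees(x[2]),e.round(1).tolist())
E
python3 fit.py
```

```text
plate [0.58044103 0.24819493 6.12481046] 350.9257895572146 [[-0.1, -0.4], [-0.2, -0.5], [-0.2, -0.6], [-0.1, -0.0], [-0.5, -0.2], [-0.2, -1.1], [-0.1, -0.7], [-0.4, -0.8], [-0.3, -0.5], [-0.2, -0.5], [0.4, 0.5], [-0.8, -0.4]]
cons [ 0.58912065 -0.21216751 -0.14617744] -8.375350627879477 [[0.0, -0.3], [-0.4, -0.6], [-0.8, -0.4], [-0.7, -0.8], [-0.4, -0.2], [-0.3, -0.5]]
```

```bash
cat >> h.py <<'E'
def tool_rot(yaw,pitch=0): # tool z = -frame z, tool y = frame y
    return R.from_euler('z',yaw,degrees=True)*R.from_euler('y',-pitch,degrees=True)*R.from_matrix([[-1,0,0],[0,1,0],[0,0,-1]])
def go(p,rt=None):
    st=sensors.get_state(); q=R.from_quat(st['eef_rot'])
    print('t',round(float(st['clock']),2),'shift cm',(q.inv().apply(np.array(p)-st['tool_pos'])*100).round(2), 'turn', (q.inv()*rt).as_rotvec(degrees=True).round(2) if rt else '','F',st['contact_force'].round(1))
E
python3 -c "
from h import *
go([.566,.2506,.18],tool_rot(-9.07))"
```

```text
t 0.15 shift cm [-48.68 -24.22   4.18] turn [-0.08  0.   -5.18] F [ 0.6 -0.1  0.1]
```

Call:
{"method": "step_arm", "body": {"steps": [[[-4.4, -2.2, 0], [0, 0, 0]], [[-4.4, -2.2, 0], [0, 0, 0]], [[-4.4, -2.2, 0], [0, 0, 0]], [[-4.4, -2.2, 0], [0, 0, 0]], [[-4.4, -2.2, 0], [0, 0, 0]], [[-4.4, -2.2, 0], [0, 0, 0]], [[-4.4, -2.2, 0], [0, 0, 0]], [[-4.4, -2.2, 0], [0, 0, 0]], [[-4.4, -2.2, 0.5], [0, 0, 0]], [[-4.4, -2.2, 1], [0, 0, 0]], [[-4.4, -2.2, 1], [0, 0, -2.6]], [[0, 0, 1], [0, 0, -2.6]]], "claw": 1}}

```text
clock: 1.65
tool_pos: [0.5669, 0.2467, 0.186]
eef_rot: [0.082, 0.997, -0.002, 0.001]
contact_force: [0.4, 0.1, 0.2]
opening: 1.001
finger_force: 0.0
```

```bash
python3 -c "
from h import *
go([.566,.2506,.18],tool_rot(-9.07))
s=snap('wrist','w1')
P=R.from_euler('z',-9.07,degrees=True).apply([[.045,0,.005],[-.045,.055,.005],[-.045,-.055,.005],[.01,0,.039],[-.04,0,.039]])+[.5804,.2482,0]
p=proj(s,P,True);print(p.round(0).tolist())
im=cv2.imread('pics/w1.png')
for a in p: cv2.circle(im,(int(round(a[0])),int(round(a[1]))),3,(0,0,255),1)
cv2.imwrite('pics/w1o.png',im)
"
```

```text
t 1.65 shift cm [0.16 0.37 0.6 ] turn [-0.17  0.13 -0.37] F [0.4 0.1 0.2]
[[287.0, 230.0], [338.0, 151.0], [235.0, 152.0], [287.0, 211.0], [287.0, 161.0]]
```

View pics/w1o.png

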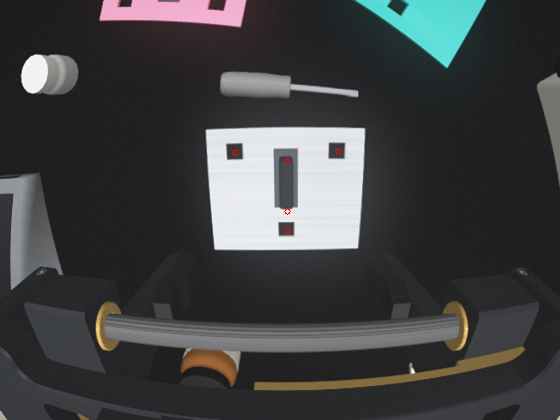

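The predicted hole centres land on the holes at (287,230), (338,151) and (235,152), so the plate pose is good. I'll go down and grip.

Call:
{"method": "step_arm", "body": {"steps": [[[0.15, 0.35, 2], [0, 0, -0.4]], [[0, 0, 3], [0, 0, 0]], [[0, 0, 3], [0, 0, 0]], [[0, 0, 3], [0, 0, 0]], [[0, 0, 2.5], [0, 0, 0]], [[0, 0, 1.5], [0, 0, 0]], [[0, 0, 0.6], [0, 0, 0]], [[0, 0, 0], [0, 0, 0]]]}}

```text
clock: 2.7
tool_pos: [0.5624, 0.2563, 0.0313]
eef_rot: [0.075, 0.997, 0.0, 0.0]
contact_force: [0.2, 0.2, 0.2]
opening: 1.0
finger_force: 0.0
```

```bash
python3 -c "
from h import *
go([.5656,.2506,.029],tool_rot(-9.07))"
```

```text
t 2.7 shift cm [-0.4  -0.51  0.23] turn [0.02 0.01 0.44] F [0.2 0.2 0.2]
```

Call:
{"method": "step_arm", "body": {"steps": [[[-0.4, -0.5, 0.2], [0, 0, 0.4]], [[0, 0, 0], [0, 0, 0]], [[0, 0, 0], [0, 0, 0]]]}}

```text
clock: 3.08
tool_pos: [0.566, 0.2501, 0.0294]
eef_rot: [0.079, 0.997, 0.0, 0.0]
contact_force: [0.2, 0.3, 0.1]
opening: 1.001
finger_force: 0.0
```

```bash
python3 -c "
from h import *
go([.5656,.2506,.029],tool_rot(-9.07))"
```

```text
t 3.08 shift cm [0.05 0.04 0.04] turn [ 0.03  0.03 -0.01] F [0.2 0.3 0.1]
```

Call:
{"method": "step_arm", "body": {"steps": [[[0, 0, 0], [0, 0, 0]], [[0, 0, 0], [0, 0, 0]], [[0, 0, 0], [0, 0, 0]], [[0, 0, 0], [0, 0, 0]], [[0, 0, 0], [0, 0, 0]], [[0, 0, 0], [0, 0, 0]], [[0, 0, 0], [0, 0, 0]], [[0, 0, 0], [0, 0, 0]]], "claw": -1, "grip_force": 45}}

```text
clock: 4.08
tool_pos: [0.5657, 0.2502, 0.029]
eef_rot: [0.079, 0.997, 0.0, -0.0]
contact_force: [0.2, 0.1, 0.7]
opening: 0.116
finger_force: 0.0
```

Call:
{"method": "step_arm", "body": {"steps": [[[0, 0, 0], [0, 0, 0]], [[0, 0, 0], [0, 0, 0]], [[0, 0, 0], [0, 0, 0]], [[0, 0, 0], [0, 0, 0]]]}}

```text
clock: 4.58
tool_pos: [0.5657, 0.2502, 0.029]
eef_rot: [0.079, 0.997, 0.0, 0.0]
contact_force: [-0.1, -0.1, -0.7]
opening: 0.004
finger_force: 0.0
```

```bash
python3 -c "
from h import *
s=snap('wrist','w2');st=sensors.get_state();print(st['opening'],st['finger_force'],st['contact_force'])"
```

```text
0.00488163581396582 0.0 [-0.28026161  0.74254323  0.0153694 ]
```

View pics/w2.png

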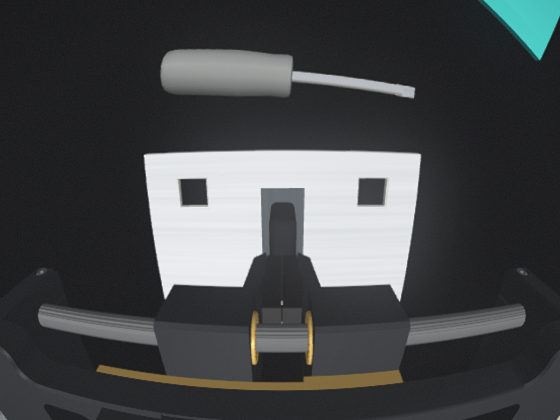

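The fingers shut fully (opening 0.005). The image shows the rib at (283,205–255), nearer the camera than the closed fingertips, so the grasp missed it. I'll compare with the projection.

```bash
python3 -c "
from h import *
s=load('w2');st=sensors.get_state();print(st['tool_pos'],st['eef_rot'])
Rz=R.from_euler('z',-9.07,degrees=True)
P=Rz.apply([[-.07,.085,.005],[-.07,-.085,.005],[-.045,.055,.005],[-.045,-.055,.005],[.01,0,.039],[-.04,0,.039],[-.04,0,.005]])+[.5804,.2482,0]
print(proj(s,P,True).round(0).tolist())
print('tcp,tip',proj(s,[st['tool_pos'],st['tool_pos']-[0,0,.019]],True).round(0))
for n in 'w1','w2':
  a=load(n);print(a['position'])
S=snap('scene','s2');D=snap('side','d2')
a=cv2.resize(S['img'][130:205,280:380],(400,300),interpolation=2);b=cv2.resize(D['img'][225:345,170:330],(400,300),interpolation=2)
cv2.imwrite('pics/c2.png',np.hstack([a,b])[:,:,::-1])
print(proj(S,st['tool_pos']),proj(D,st['tool_pos']))
"
```

```text
[0.56568222 0.25022855 0.02901597] [7.89207967e-02 9.96880889e-01 3.03142652e-05 1.34906538e-05]
[[423.0, 155.0], [146.0, 154.0], [375.0, 193.0], [195.0, 193.0], [285.0, 303.0], [285.0, 221.0], [285.0, 201.0]]
tcp,tip [[284. 257.]
 [284. 243.]]
[0.48524696 0.25924373 0.34841091]
[0.48418332 0.26165997 0.19161982]
[[321.56781042 171.29447269]] [[247.53103786 297.54106235]]
```

View pics/c2.png

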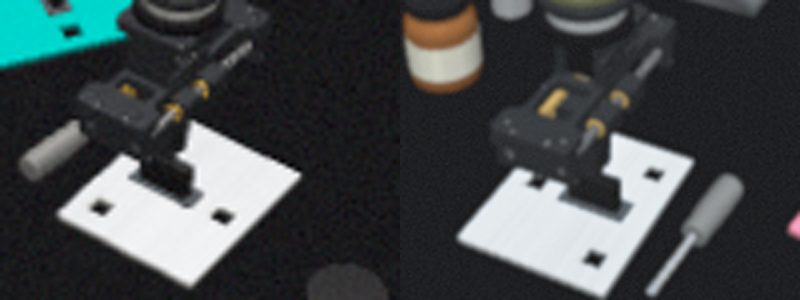

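Scene and side both show the closed fingers at the rib, but black on black hides the contact. I need one contrast-boosted crop.

```bash
python3 -c "
from h import *
def c(n,x,y,w,h):
  i=load(n)['img'][y:y+h,x:x+w,::-1].astype(np.float32)/255
  return cv2.resize((np.clip(i*2.0,0,1)**.5*255).astype(np.uint8),(400,300),interpolation=cv2.INTER_CUBIC)
a=np.hstack([c('w2',203,175,160,120),c('w1',100,120,360,270)])
b=np.hstack([c('s2',295,145,60,45),c('d2',210,250,80,60)])
cv2.imwrite('pics/c3.png',np.vstack([a,b]))
"
```

```text
(no output)
```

View pics/c3.png

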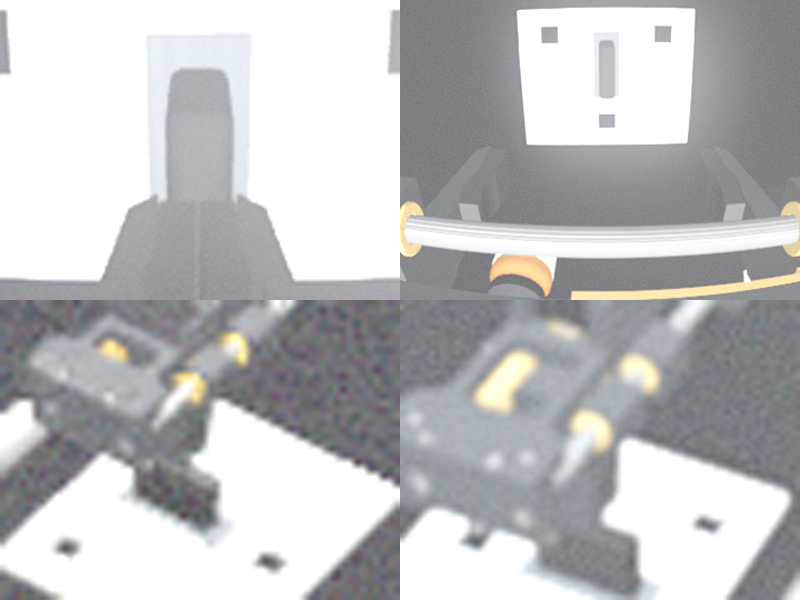

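The contrast crop shows the whole rib uncovered in both outside views, with the closed tips above it. The wrist view puts the tips about 18 mm above the reported TCP rather than 19 mm below it, so the reported tool z reads about 37 mm low. I'll open, go down about 32 mm while watching the force, and close again.

Call:
{"method": "step_arm", "body": {"steps": [[[0, 0, 0], [0, 0, 0]], [[0, 0, 0], [0, 0, 0]], [[0, 0, 0], [0, 0, 0]], [[0, 0, 0], [0, 0, 0]], [[0, 0, 0], [0, 0, 0]], [[0, 0, 0], [0, 0, 0]]], "claw": 0.2}}

```text
clock: 5.48
tool_pos: [0.5657, 0.2502, 0.029]
eef_rot: [0.079, 0.997, 0.0, 0.0]
contact_force: [0.1, -0.6, 0.5]
opening: 0.6
finger_force: 0.0
```

Call:
{"method": "step_arm", "body": {"steps": [[[0, 0, 0.8], [0, 0, 0]], [[0, 0, 0.8], [0, 0, 0]], [[0, 0, 0], [0, 0, 0]]]}}

```text
clock: 5.85
tool_pos: [0.5649, 0.2499, 0.0119]
eef_rot: [0.079, 0.997, -0.001, -0.001]
contact_force: [0.8, -0.1, -0.7]
opening: 0.599
finger_force: 0.0
```

Call:
{"method": "step_arm", "body": {"steps": [[[0, 0, 0.4], [0, 0, 0]], [[0, 0, 0.4], [0, 0, 0]], [[0, 0, 0.4], [0, 0, 0]], [[0, 0, 0.4], [0, 0, 0]], [[0, 0, 0], [0, 0, 0]]]}}

```text
clock: 6.48
tool_pos: [0.5654, 0.2501, -0.0034]
eef_rot: [0.079, 0.997, -0.0, -0.0]
contact_force: [0.8, 0.6, 0.3]
opening: 0.598
finger_force: 0.0
```

The reading puts the tips below the bench, yet there is no contact force, so the z bias is confirmed. Closing now.

Call:
{"method": "step_arm", "body": {"steps": [[[0, 0, 0], [0, 0, 0]], [[0, 0, 0], [0, 0, 0]], [[0, 0, 0], [0, 0, 0]], [[0, 0, 0], [0, 0, 0]], [[0, 0, 0], [0, 0, 0]], [[0, 0, 0], [0, 0, 0]]], "claw": -1, "grip_force": 50}}

```text
clock: 7.22
tool_pos: [0.5657, 0.2503, -0.0029]
eef_rot: [0.079, 0.997, 0.0, 0.0]
contact_force: [0.4, 0.8, -0.0]
opening: 0.152
finger_force: 50.0
```

```bash
python3 -c "
from h import *
st=sensors.get_state();print(st['opening'],st['finger_force'],st['contact_force'],st['moment'],st['tool_pos'])
s=snap('wrist','w3')"
```

```text
0.15163086612004503 49.998720064759254 [ 0.39654149  0.83350338 -0.04610396] [0.0400434  0.03298219 0.00435228] [ 0.56573252  0.25033912 -0.00291239]
```

Gripped: opening 0.152 is 13.3 mm, with 50 N. Lift next.

Call:
{"method": "step_arm", "body": {"steps": [[[0, 0, -1], [0, 0, 0]], [[0, 0, -3], [0, 0, 0]], [[0, 0, -5], [0, 0, 0]], [[0, 0, -5], [0, 0, 0]], [[0, 0, -5], [0, 0, 0]], [[0, 0, -4], [0, 0, 0]], [[0, 0, -2], [0, 0, 0]], [[0, 0, 0], [0, 0, 0]], [[0, 0, 0], [0, 0, 0]]]}}

```text
clock: 8.4
tool_pos: [0.5648, 0.2495, 0.2459]
eef_rot: [0.079, 0.997, -0.001, -0.001]
contact_force: [0.2, 0.4, -3.1]
opening: 0.153
finger_force: 50.0
```

```bash
cat >> h.py <<'E'
CONS=[.5891,-.2122,-8.38]
OFF=np.array([-.0149,0,-.0029])  # plate origin in tool frame
def place(h,dx=0,dy=0,cons=None): # tool pose with plate underside h m above the shoulders
    c=cons or CONS; Rb=R.from_euler('z',c[2],degrees=True)*R.from_euler('y',-25,degrees=True)
    b=np.array([c[0],c[1],.082])+R.from_euler('z',c[2],degrees=True).apply([-.01,0,0])
    rt=tool_rot(c[2],25); return b+Rb.apply([dx,dy,.014+h])-rt.apply(OFF),rt
def caminfo(s):
    st=sensors.get_state(); q=R.from_quat(st['eef_rot']); print('cam in tool mm',(q.inv().apply(s['position']-st['tool_pos'])*1000).round(1),'open',st['opening'].round(3))
E
python3 -c "
from h import *
p,rt=place(.08); print(p); go(p,rt); caminfo(snap('wrist','w4'))"
```

```text
[ 0.5277575  -0.20316361  0.15826763]
t 8.4 shift cm [ -3.49 -45.27   8.83] turn [ -0.24 -25.11  -0.64] F [ 0.2  0.4 -3.1]Traceback (most recent call last):
  File "<string>", line 3, in <module>
    p,rt=place(.08); print(p); go(p,rt); caminfo(snap('wrist','w4'))
                                         ~~~~~~~^^^^^^^^^^^^^^^^^^^^
  File "h.py", line 35, in caminfo
    st=sensors.get_state(); q=R.from_quat(st['eef_rot']); print('cam in tool mm',(q.inv().apply(s['position']-st['tool_pos'])*1000).round(1),'open',st['opening'].round(3))
                                                                                                                                                    ^^^^^^^^^^^^^^^^^^^
AttributeError: 'float' object has no attribute 'round'
```

Call:
{"method": "step_arm", "body": {"steps": [[[0, -3, 0], [0, 0, 0]], [[0, -4.5, 0], [0, 0, 0]], [[0, -4.5, 0], [0, 0, 0]], [[0, -4.5, 0], [0, 0, 0]], [[0, -4.5, 0], [0, 0, 0]], [[0, -4.5, 0], [0, 0, 0]], [[0, -4.5, 0], [0, -3, 0]], [[0, -4.5, 0], [0, -4, 0]], [[0, -4.5, 0], [0, -5, 0]], [[0, -4, 0], [0, -5, 0]], [[0, -2.2, 0], [0, -5, 0]], [[0, 0, 0], [0, -3, -0.6]]]}}

```text
clock: 9.95
tool_pos: [0.4918, -0.1984, 0.2455]
eef_rot: [0.074, 0.974, -0.018, 0.214]
contact_force: [-0.2, 0.3, -2.6]
opening: 0.153
finger_force: 50.0
```

Call:
{"method": "step_arm", "body": {"steps": [[[0, 0, 0], [0, 0, 0]], [[0, 0, 0], [0, 0, 0]], [[0, 0, 0], [0, 0, 0]]]}}

```text
clock: 10.32
tool_pos: [0.4954, -0.1957, 0.2471]
eef_rot: [0.071, 0.974, -0.018, 0.216]
contact_force: [0.8, 0.6, -1.7]
opening: 0.154
finger_force: 50.0
```

```bash
sed -i "s/st\['opening'\].round(3)/st['opening']/" h.py; python3 -c "
from h import *
a=load('w3'); t=np.array([ 0.56573252,0.25033912,-0.00291239]); print(tool_rot(-9.07).inv().apply(a['position']-t)*1000)
p,rt=place(.08); print(p); go(p,rt); caminfo(snap('wrist','w4'))"
```

```text
[  82.28596833   -1.58880337 -162.60283664]
[ 0.5277575  -0.20316361  0.15826763]
t 10.32 shift cm [ 0.75 -0.23  9.45] turn [-0.22  0.01  0.03] F [ 0.8  0.6 -1.7]
cam in tool mm [  82.2   -1.5 -162.6] open 0.15635111179224487
```

The camera-to-tool offset is unchanged by the tilt, so the bias belongs to the tool and my rigid plate offset holds. I'll come to 45 mm above the shoulders and look.

Call:
{"method": "step_arm", "body": {"steps": [[[0.7, -0.2, 1.5], [-0.2, 0, 0]], [[0, 0, 3], [0, 0, 0]], [[0, 0, 3], [0, 0, 0]], [[0, 0, 2.5], [0, 0, 0]], [[0, 0, 1.8], [0, 0, 0]], [[0, 0, 1], [0, 0, 0]], [[0, 0, 0], [0, 0, 0]], [[0, 0, 0], [0, 0, 0]]]}}

```text
clock: 11.38
tool_pos: [0.5086, -0.2015, 0.1735]
eef_rot: [0.07, 0.978, -0.015, 0.195]
contact_force: [0.3, -0.5, -1.7]
opening: 0.153
finger_force: 50.0
```

```bash
cat > look.py <<'E'
from h import *
import sys
n=sys.argv[1]; p,rt=place(float(sys.argv[2])); go(p,rt)
st=sensors.get_state(); q=R.from_quat(st['eef_rot']); M=R.from_matrix([[-1,0,0],[0,1,0],[0,0,-1]])
pl=lambda a:q.apply(M.apply(a)+OFF)+st['tool_pos']
H=[[.045,0,.005],[-.045,.055,.005],[-.045,-.055,.005]]
Cn=[[.07,.085,.005],[.07,-.085,.005],[-.07,-.085,.005],[-.07,.085,.005]]
W=[]
S={v:snap(v,n+v) for v in('scene','side','wrist')}
for v,(x,y,w,h) in dict(scene=(185,195,133,100),side=(225,110,133,100)).items():
    im=cv2.resize(S[v]['img'][y:y+h,x:x+w,::-1],None,fx=3,fy=3,interpolation=cv2.INTER_CUBIC)
    for pts,c in ((H,(0,0,255)),(Cn,(0,160,0))):
        for a in proj(S[v],pl(np.array(pts))): cv2.circle(im,tuple(np.round((a-[x,y])*3+1).astype(int)),3,c,1)
    W.append(im)
w=cv2.resize(S['wrist']['img'][:,:,::-1],(399,299))
for a in proj(S['wrist'],pl(np.array(H+Cn)),True): cv2.circle(w,tuple(np.round(a*399/560).astype(int)),3,(0,0,255),1)
cr=cv2.resize(S['wrist']['img'][110:260,180:380,::-1],(399,299))
cv2.imwrite(f'pics/{n}.png',np.vstack([np.hstack([i[:299,:399] for i in W]),np.hstack([w,cr])]))
E
python3 look.py L1 .045
```

```text
t 11.38 shift cm [-1.34  0.11  5.64] turn [-0.05 -2.46  0.2 ] F [ 0.3 -0.5 -1.7]
```

View pics/L1.png

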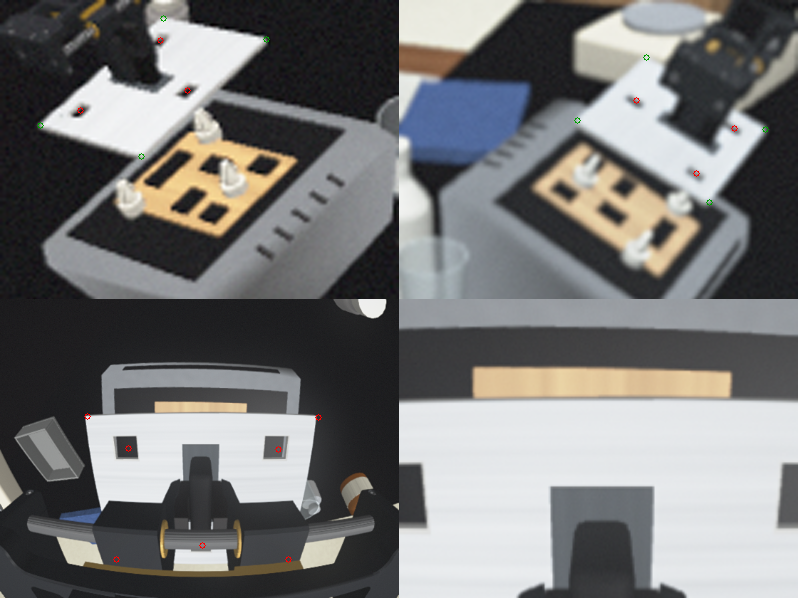

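The predicted holes lie on the real ones in both views, so the plate-in-hand pose is good. The arm stopped short, so I'll check the joint limits.

```bash
python3 -c "
from h import *
s=sensors.get_state(); print(np.round(s['q'],3),np.round(s['qd'],3)); p,rt=place(.045); print(p,s['tool_pos'])"
```

```text
[ 0.621  0.604 -0.436  2.228  1.804  0.189 -0.04 ] [-0.001 -0.    -0.004  0.002  0.004  0.002 -0.004]
[ 0.54239121 -0.2053193   0.12654685] [ 0.50847273 -0.20156046  0.1737258 ]
```

No joint is at its range limit, but q6 is near zero. That is close to the wrist singularity, so rows were clipped by joint speed. I'll approach in smaller rows.

Call:
{"method": "step_arm", "body": {"steps": [[[-0.5, 0, 0.2], [0, 0, 0]], [[-0.5, 0, 0.2], [0, 0, 0]], [[-0.5, 0, 0.2], [0, -0.5, 0]], [[-0.3, 0, 0.2], [0, -0.5, 0]], [[0, 0, 0.2], [0, -0.5, 0]], [[0, 0, 0.2], [0, -0.5, 0]], [[0, 0, 0.2], [0, -0.4, 0]], [[0, 0, 0], [0, 0, 0]]]}}

```text
clock: 12.52
tool_pos: [0.5299, -0.2047, 0.1669]
eef_rot: [0.07, 0.974, -0.016, 0.215]
contact_force: [0.3, 0.6, -2.7]
opening: 0.15
finger_force: 50.0
```

```bash
python3 -c "
from h import *
s=sensors.get_state(); print(np.round(s['q'],3)); go(*place(.045))"
```

```text
[ 0.691  0.658 -0.559  2.211  1.921  0.282 -0.141]
t 12.53 shift cm [0.57 0.13 4.18] turn [-0.02 -0.12  0.18] F [ 0.3  0.6 -2.7]
```

Call:
{"method": "step_arm", "body": {"steps": [[[0.1, 0.1, 0.5], [0, 0, 0.2]], [[0.1, 0, 0.5], [0, -0.1, 0]], [[0.1, 0, 0.5], [0, 0, 0]], [[0.1, 0, 0.5], [0, 0, 0]], [[0.1, 0, 0.5], [0, 0, 0]], [[0.1, 0, 0.5], [0, 0, 0]], [[0, 0, 0.5], [0, 0, 0]], [[0, 0, 0.5], [0, 0, 0]], [[0, 0, 0], [0, 0, 0]], [[0, 0, 0], [0, 0, 0]]]}}

```text
clock: 13.78
tool_pos: [0.5417, -0.2053, 0.1285]
eef_rot: [0.071, 0.974, -0.016, 0.216]
contact_force: [0.2, -0.4, -2.4]
opening: 0.156
finger_force: 50.0
```

```bash
python3 -c "
from h import *
s=sensors.get_state(); print(np.round(s['q'],3)); go(*place(.045))"
```

```text
[ 0.727  0.77  -0.649  2.208  2.04   0.404 -0.238]
t 13.78 shift cm [0.02 0.01 0.2 ] turn [-0.05  0.01  0.02] F [ 0.2 -0.4 -2.4]
```

Call:
{"method": "step_arm", "body": {"steps": [[[0, 0, 0.6], [0, 0, 0]], [[0, 0, 0.6], [0, 0, 0]], [[0, 0, 0.6], [0, 0, 0]], [[0, 0, 0], [0, 0, 0]], [[0, 0, 0], [0, 0, 0]]]}}

```text
clock: 14.4
tool_pos: [0.5492, -0.2064, 0.1121]
eef_rot: [0.071, 0.974, -0.016, 0.216]
contact_force: [-0.0, -0.3, -2.3]
opening: 0.155
finger_force: 50.0
```

```bash
python3 look.py L2 .028
```

```text
t 14.4 shift cm [0.02 0.01 0.1 ] turn [-0.05  0.    0.02] F [-0.  -0.3 -2.3]
```

View pics/L2.png

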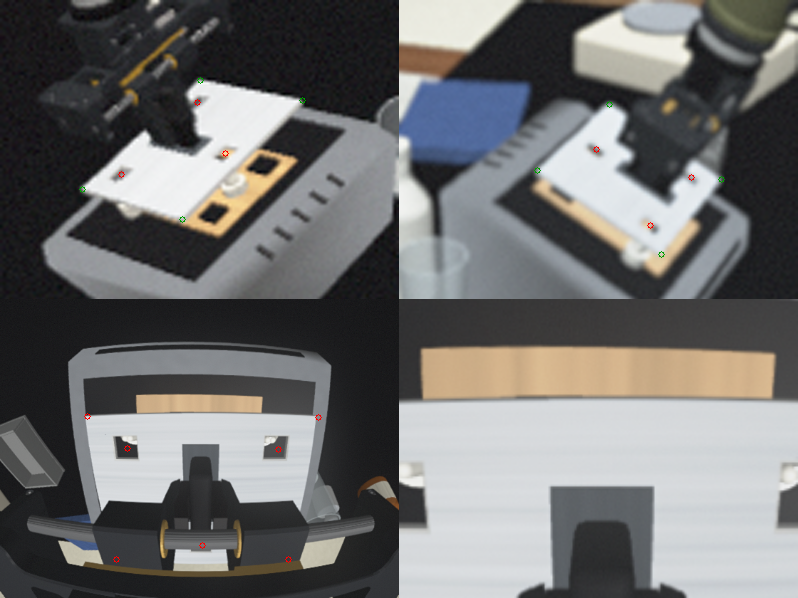

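The plate is parallel and just above the posts: at scene (233,183) the top post shows just short of its hole, as expected from parallax. In the wrist view both lower posts show in the upper part of their holes. I'll check that parallax numerically.

```bash
python3 -c "
from h import *
s=load('L2wrist')
c=CONS; Rz=R.from_euler('z',c[2],degrees=True);Rb=Rz*R.from_euler('y',-25,degrees=True)
b=np.array([c[0],c[1],.082])+Rz.apply([-.01,0,0])
g=cv2.cvtColor(s['img'],cv2.COLOR_RGB2GRAY)
for y in (-.055,.055):
  P=b+Rb.apply([[-.045,y,.037],[-.045,y+.005,.037],[-.045,y-.005,.037],[-.045,y+.011,.022],[-.045,y-.011,.022],[-.045,y,.014]])
  p=proj(s,P,True);print(p.round(1).tolist())
  u=int(p[0,0]);v=int(p[0,1])
  print(v-14,u-22)
  for row in g[v-14:v+36:2,u-22:u+24:1]: print(''.join(' .:-=+*#%@'[min(9,int(x)//26)] for x in row))
"
```

```text
[[184.8, 202.9], [193.5, 202.9], [176.4, 203.0], [209.7, 195.3], [174.5, 195.5], [195.2, 191.8]]
188 162
%%%%%%%%%%%%%%%%%%%%%%%%%%%%%%%%%%%%%%%%%%%%%%
%%%%%%%%%%%%%%%%%%%%%%%%%%%%%%%%%%%%%%%%%%%%%%
********###%%%%%%%%%%%#########%%%%%%%%%%%%%%%
:......-+#%%@@%%%%%@@%%%#######%%%%%%%%%%%%%%%
-.......-*%@@@@%%%@@@@%%#######%%%%%%%%%%%%%%%
-........-+%@@@%%%%%@%%%#***###%%%%%%%%%%%%%%%
-:.........:-===+%@@@@@@@@@@@@%%%%%%%%%%%%%%%%
=:...............:-+#@@@@@@@@@%%%%%%%%%%%%%%%%
=:...................::-===+***#%%%%%%%%%%%%%%
=-.....................:.....:=#%%%%%%%%%%%%%%
=-:................:::..:...::=#%%%%%%%%%%%%%%
==:...............:.........:.-#%%%%%%%%%%%%%%
+=:...........................:#%%%%%%%%%%%%%%
+=-...................:..::...:+#%%%%%%%%%%%%%
+=-......................:...::=#%%%%%%%%%%%%%
+=-:..................:....:..:=#%%%%%%%%%%%%%
*==:.......................:...-#%%%%%%%%%%%%%
#+=-----------------------------#%%%%%%%%%%%%%
#+==============================*%%%%%%%%%%%%%
%%%%%%%%%%%%%%####################%%%%%%%%%%%%
%%%%%%%%%%%%%%%%%%%%%%%%%%%%%%%%%%%%%%%%%%%%%%
%%%%%%%%
[... 759 characters left out ...]
%%%%*-::---------:-----------:----==+###%%
%%%%%%%#+-:-----------------:---------==*##%%%
%%%%%#%#+-:--------:---------------:--==*#####
%#%#%%##=-:---:------::----------:----==###%%%
%%%%%%##=-::---:----:--:-----:-------==+###%%%
%%%%%%#*-:::::---:--:::----:--:-::---==*###%%#
%%%%%%#*-:------------:--------------==*###%##
%%%%%%#*==============================+###%%%%
%%%%%%###################################%%%%%
%%%%%%###################################%%%%%
%%%%%%%%%%%%%%%%%%%%%%%%%%%%%%%%%%%%%%%%%%%%%%
%%%%%%%%%%%%%%%%%%%%%%%%%%%%%%%%%%%%%%%%%%%%%%
##%######################################%#%%#
%%%%%%%%%%%%%%%%%%%%%%%%%%%%%%%%%%%%%%%%%%%%%%
%%%%%%%%%%%%%%%%%%%%%%%%%%%%%%%%%%%%%%%%%%%%%%
```

```bash
python3 -c "
from h import *
s=load('L2wrist'); st=sensors.get_state(); q=R.from_quat(st['eef_rot']); M=R.from_matrix([[-1,0,0],[0,1,0],[0,0,-1]])
pl=lambda a:q.apply(M.apply(np.array(a))+OFF)+st['tool_pos']
g=cv2.cvtColor(s['img'],cv2.COLOR_RGB2GRAY).astype(float)
for y in (-.055,.055):
  sq=[[-.045+a*.009,y+b_*.009,.005] for a,b_ in((-1,-1),(-1,1),(1,1),(1,-1))]
  print('pred hole top corners',proj(s,pl(sq),True).round(1).tolist())
print('pred corners',proj(s,pl([[-.07,.085,.005],[-.07,-.085,.005]]),True).round(1).tolist())
# observed: left/right dark extents per row, top/bottom per column
for v in (212,216,220):
  print(v,'R',[u for u in range(140,215) if (g[v,u]<170)!=(g[v,u+1]<170)],'L',[u for u in range(355,425) if (g[v,u]<170)!=(g[v,u+1]<170)])
for u in (164,168,190,374,390,398): print(u,[v for v in range(180,240) if (g[v,u]<170)!=(g[v+1,u]<170)])
for u in (140,200,360,430): print('edge',u,[v for v in range(130,185) if abs(g[v+1,u]-g[v,u])>25])
"
```

```text
pred hole top corners [[160.9, 193.5], [193.7, 193.2], [196.5, 226.3], [164.6, 225.9]]
pred hole top corners [[375.1, 193.4], [407.5, 193.8], [403.5, 226.1], [372.0, 226.4]]
pred corners [[445.8, 165.2], [122.2, 164.6]]
212 R [160, 192] L [369, 402]
216 R [161, 193] L [369, 401]
220 R [161, 193] L [369, 401]
164 [192, 224]
168 [192, 224]
190 [203, 224]
374 [191, 193, 204, 224]
390 [191, 224]
398 [191, 224]
edge 140 [161, 162, 163]
edge 200 [133, 134, 159, 160, 161]
edge 360 [135, 136, 158, 159, 160, 161]
edge 430 [162, 163]
```

Relative to its holes, the plate should move about 1.8 mm in −y and 2.4 mm in −x. I'll apply that and go down until the tips are level with the plate top, where parallax vanishes.

Call:
{"method": "step_arm", "body": {"steps": [[[0.24, -0.18, 0], [0, 0, 0]], [[0, 0, 0.3], [0, 0, 0]], [[0, 0, 0.3], [0, 0, 0]], [[0, 0, 0.4], [0, 0, 0]], [[0, 0, 0], [0, 0, 0]], [[0, 0, 0], [0, 0, 0]]]}}

```text
clock: 15.3
tool_pos: [0.551, -0.2085, 0.102]
eef_rot: [0.071, 0.974, -0.016, 0.216]
contact_force: [-0.2, -0.7, -2.5]
opening: 0.153
finger_force: 50.0
```

```bash
python3 -c "
from h import *
go(*place(.019,-.0024,-.0018))
s=snap('wrist','w5'); snap('scene','s5'); snap('side','d5')
g=cv2.cvtColor(s['img'],cv2.COLOR_RGB2GRAY)
for u in (154,362):
  print(u)
  for row in g[184:234:2,u:u+48]: print(''.join(' .:-=+*#%@'[min(9,int(x)//26)] for x in row))
"
```

```text
t 15.3 shift cm [ 0.02  0.01 -0.  ] turn [-0.04  0.    0.02] F [-0.2 -0.7 -2.5]
154
%%%%%%%%%%%%%%%%%%%%%%%%%%%%%%%%%%%%%%%%%%%%%%%%
%#%%%%%%%%%%%%%%%%%%%%%%%%%%%%%%%%%%%%%%%%%%%%%%
##%###%%#%#######%##%%%##%%%%%%%%%%%%%%%%%%%%%%%
%%%%%%%%%%%%%%%%%%%%%%%%%%%%%%%%%%%%%%%%%%%%%%%%
%%######*******#*####****************##%%%%%%%%%
%%%%#+==:...-=+=====+++++++++++++++*+*#%%%%%%%%%
%%%%#*==:.:=++++====+++++++++++++====+#%%%%%%%%%
%%%%#*==-.:++++++====+++++++====+++++*#%%%%%%%%%
%%%%%#+=-..-+++++****++++***+++*******#%%%%%%%%%
%%%%%#+==:..-++*#%%%%%%%%%%%##****######%%%%%%%%
%%%%%%*==:...-*%%@@@%%%%%@@%%%##########%%%%%%%%
%%%%%%*==-...:=%%@@@@%%%%@@@%%%####***##%%%%%%%%
%%%%%%#+=-....:=#%@@%%%%%%@%%%###%%@@@%#%%%%%%%%
%%%%%%#+==:......:-===++*#%%%@@@@@@@@@%#%%%%%%%%
%%%%%%#*==:..............:-=*%%%%@@@@%%#%%%%%%%%
%%%%%##*==-....................::----::+#%%%%%%%
%%#%####==-...........................:=##%%%%%%
%%%%%###+=-:...................::.:...:=#%%%%%%%
%%%%%%##+==:...........................-#%%%%%%%
%%%%%%###==---------------------------:-#%%%%%%%
%%%%%%%%#+==========================
[... 737 characters left out ...]
*=---==*##%%%%
%%%%%%%%#*+++++++*#%%%%%%%%%%%%%%#=-:-===###%%%%
%%%%%%%##++++++++#%%%%@@%%%%@@@@%=::--==+#####%#
%%%%%%%%%@%%##****#%%@@%%%%%@@@%+-::--==+###%%%%
%%%%%%#%%@@@@@@@@%%%%%#%%%####*-------==*#######
#######%%@@@@@@@%%%#+-:::::::::-:-----==*#######
#######*======-----::---:-------:--:--=+###%####
%%%%%%#*-:::::-::::--:-::::--:----::-==*######%#
#######*-:::::::-::::--:::-::--::----==*########
%%%#%##*---------------------=-=-==-===*########
%%%%%%#*+++++++++++++++++++++++++++++++###%%%%%%
%%%%%%####################################%%%%%%
%%%%%%%#%#%%%%%%%%%%%%%%%%%%%%%%%%%%%%%%%%%%%%%%
%%%%%%%%%%%%%%%%%%%%%%%%%%%%%%%%%%%%%%%%%%%%%%%%
################################################
```

With the tips level with the plate top, they sit centred in y, at wrist (176,205) and (386,208) against hole centres (176.5,208.5) and (386,208). That leaves about 0.7° of yaw and 0.6 mm in x to correct. Then I press in small steps.

Call:
{"method": "step_arm", "body": {"steps": [[[0.06, 0, 0], [0, 0, 0.7]], [[0, 0, 0.2], [0, 0, 0]], [[0, 0, 0.2], [0, 0, 0]], [[0, 0, 0.2], [0, 0, 0]], [[0, 0, 0], [0, 0, 0]]]}}

```text
clock: 16.08
tool_pos: [0.553, -0.2091, 0.0962]
eef_rot: [0.077, 0.973, -0.015, 0.216]
contact_force: [0.6, 0.3, -2.1]
opening: 0.155
finger_force: 50.0
```

```bash
cat > chk.py <<'E'
from h import *
st=sensors.get_state(); q=R.from_quat(st['eef_rot'])
p,rt=place(0,-.003,-.0018); e=q.inv().apply(p-st['tool_pos'])*1000
print('t',round(st['clock'],2),'left mm tool',e.round(1),'rot err',(q.inv()*rt).as_rotvec(degrees=True).round(2),'F tool',q.inv().apply(st['contact_force']).round(1),'M tool',q.inv().apply(st['moment']).round(2),'open',round(st['opening'],3))
E
python3 chk.py
```

```text
t 16.07 left mm tool [ 0.2  0.4 12.8] rot err [-0.07  0.01 -0.7 ] F tool [0.4 0.4 2.1] M tool [0.09 0.61 0.02] open 0.155
```

Call:
{"method": "step_arm", "body": {"steps": [[[0, 0, 0.15], [0, 0, 0]], [[0, 0, 0.15], [0, 0, 0]], [[0, 0, 0], [0, 0, 0]]]}}

```text
clock: 16.45
tool_pos: [0.5541, -0.2091, 0.0942]
eef_rot: [0.077, 0.973, -0.015, 0.216]
contact_force: [-3.0, 0.2, 5.1]
opening: 0.154
finger_force: 50.0
```

```bash
python3 chk.py
```

```text
t 16.45 left mm tool [ 0.3  0.3 10.5] rot err [-0.08  0.04 -0.66] F tool [ 0.6 -0.2 -5.9] M tool [0.21 0.65 0.04] open 0.154
```

Contact with the barbs is along the tool axis with little side force. Pressing on.

Call:
{"method": "step_arm", "body": {"steps": [[[0, 0, 0.15], [0, 0, 0]], [[0, 0, 0.15], [0, 0, 0]], [[0, 0, 0], [0, 0, 0]]]}}

```text
clock: 16.82
tool_pos: [0.5557, -0.2095, 0.0908]
eef_rot: [0.077, 0.973, -0.015, 0.216]
contact_force: [1.9, -0.6, -5.3]
opening: 0.152
finger_force: 50.0
```

```bash
python3 chk.py
```

```text
t 16.82 left mm tool [0.4 0.4 6.8] rot err [-0.06  0.02 -0.69] F tool [ 0.4 -0.3  5.7] M tool [0.07 0.54 0.01] open 0.152
```

Call:
{"method": "step_arm", "body": {"steps": [[[0, 0, 0.15], [0, 0, 0]], [[0, 0, 0.15], [0, 0, 0]], [[0, 0, 0], [0, 0, 0]]]}}

```text
clock: 17.2
tool_pos: [0.5569, -0.2096, 0.0877]
eef_rot: [0.077, 0.973, -0.015, 0.216]
contact_force: [1.9, -1.0, -6.8]
opening: 0.154
finger_force: 50.0
```

```bash
python3 chk.py
```

```text
t 17.2 left mm tool [0.1 0.4 3.4] rot err [-0.05 -0.01 -0.71] F tool [ 1.  -0.7  7. ] M tool [0.15 0.59 0.01] open 0.154
```

Call:
{"method": "step_arm", "body": {"steps": [[[0, 0, 0.15], [0, 0, 0]], [[0, 0, 0.15], [0, 0, 0]], [[0, 0, 0], [0, 0, 0]]]}}

```text
clock: 17.58
tool_pos: [0.5577, -0.2094, 0.0856]
eef_rot: [0.077, 0.973, -0.015, 0.216]
contact_force: [-2.2, 0.4, 1.1]
opening: 0.152
finger_force: 50.0
```

```bash
python3 chk.py
```

```text
t 17.57 left mm tool [-0.  -0.   1.2] rot err [-0.05 -0.   -0.65] F tool [ 1.5  0.  -2. ] M tool [0.24 0.77 0.01] open 0.152
```

Call:
{"method": "step_arm", "body": {"steps": [[[0, 0, 0.1], [0, 0, 0]], [[0, 0, 0], [0, 0, 0]]]}}

```text
clock: 17.82
tool_pos: [0.5577, -0.2094, 0.0855]
eef_rot: [0.077, 0.973, -0.015, 0.216]
contact_force: [-7.9, -0.3, 10.9]
opening: 0.152
finger_force: 50.1
```

```bash
python3 chk.py
```

```text
t 17.82 left mm tool [-0.1  0.   1.1] rot err [-0.07  0.02 -0.63] F tool [  2.4  -1.5 -13.2] M tool [ 0.41  0.88 -0.01] open 0.152
```

A hard stop is reached with about 1 mm nominal left, which is within calibration. I'll press a little harder to make sure it is seated.

Call:
{"method": "step_arm", "body": {"steps": [[[0, 0, 0.1], [0, 0, 0]], [[0, 0, 0.05], [0, 0, 0]], [[0, 0, 0], [0, 0, 0]]]}}

```text
clock: 18.2
tool_pos: [0.5578, -0.2094, 0.0854]
eef_rot: [0.076, 0.973, -0.016, 0.216]
contact_force: [-15.6, -0.1, 24.6]
opening: 0.156
finger_force: 50.0
```

```bash
python3 chk.py
```

```text
t 18.2 left mm tool [-0.  0.  1.] rot err [-0.1   0.07 -0.57] F tool [  3.5  -2.4 -28.8] M tool [0.62 1.05 0.03] open 0.156
```

Call:
{"method": "step_arm", "body": {"steps": [[[0, 0, -0.1], [0, 0, 0]], [[0, 0, -0.15], [0, 0, 0]], [[0, 0, 0], [0, 0, 0]]]}}

```text
clock: 18.58
tool_pos: [0.5579, -0.2094, 0.0856]
eef_rot: [0.077, 0.973, -0.015, 0.216]
contact_force: [-3.9, 0.3, 3.2]
opening: 0.153
finger_force: 50.1
```

```bash
python3 chk.py; python3 -c "
from h import *
f=lambda s,x,y,w,h:cv2.resize(s['img'][y:y+h,x:x+w,::-1],(400,300),interpolation=cv2.INTER_CUBIC)
S=snap('scene','s6');D=snap('side','d6');W=snap('wrist','w6')
cv2.imwrite('pics/F.png',np.vstack([np.hstack([f(S,195,205,100,75),f(D,245,125,100,75)]),np.hstack([f(W,150,180,80,60),f(W,350,180,80,60)])]))"
```

```text
t 18.57 left mm tool [ 0.1 -0.   1.2] rot err [-0.04  0.   -0.66] F tool [ 2.2 -0.3 -4.5] M tool [ 0.26  0.86 -0.03] open 0.153
```

View pics/F.png

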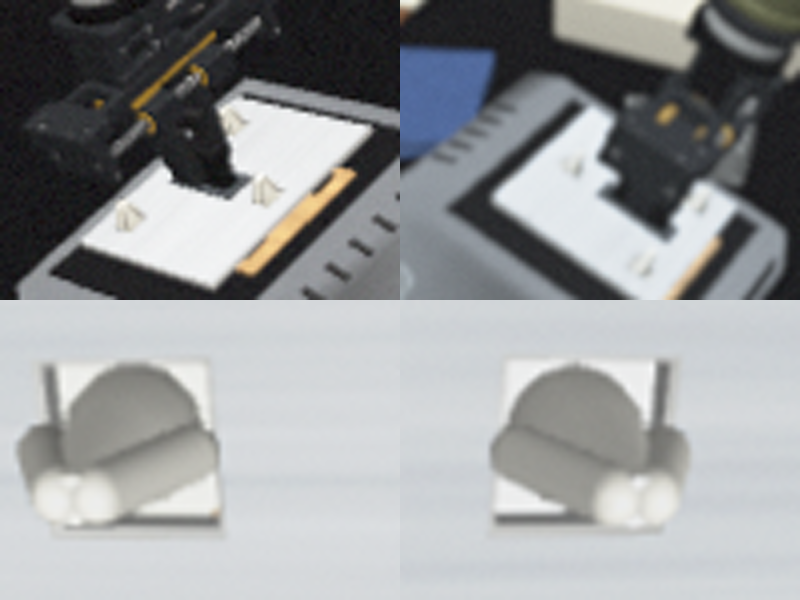

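The last view shows all three standoffs through their holes. The lower barbs have sprung out over the hole edges at crop (40,460)/(215,450) and (500,450)/(680,460), and the shoulders fill the holes with the plate lying flat. I'll release and retreat square to the face.

Call:
{"method": "step_arm", "body": {"steps": [[[0, 0, 0], [0, 0, 0]], [[0, 0, 0], [0, 0, 0]], [[0, 0, 0], [0, 0, 0]], [[0, 0, 0], [0, 0, 0]]], "claw": -0.2}}

```text
clock: 19.23
tool_pos: [0.5582, -0.2096, 0.0855]
eef_rot: [0.077, 0.973, -0.015, 0.216]
contact_force: [-0.1, -0.1, -0.0]
opening: 0.399
finger_force: 0.0
```

Call:
{"method": "step_arm", "body": {"steps": [[[0, 0, -0.5], [0, 0, 0]], [[0, 0, -0.5], [0, 0, 0]], [[0, 0, -0.7], [0, 0, 0]], [[0, 0, -1], [0, 0, 0]], [[0, 0, -1], [0, 0, 0]], [[0, 0, -1], [0, 0, 0]], [[0, 0, -1], [0, 0, 0]], [[0, 0, -1], [0, 0, 0]], [[0, 0, -1], [0, 0, 0]], [[0, 0, 0], [0, 0, 0]], [[0, 0, 0], [0, 0, 0]]]}}

```text
clock: 20.6
tool_pos: [0.5259, -0.2049, 0.1552]
eef_rot: [0.077, 0.973, -0.015, 0.216]
contact_force: [-0.2, 0.0, -0.1]
opening: 0.401
finger_force: 0.0
```

```bash
python3 - <<'E'
from h import *
exec(open('chk.py').read().split('\n',1)[1])
# fit seated plate: plate-top corners in scene vs model
S=snap('scene','s7');D=snap('side','d7');W=snap('wrist','w7')
c=CONS; Rz=R.from_euler('z',c[2],degrees=True);Rb=Rz*R.from_euler('y',-25,degrees=True)
b=np.array([c[0],c[1],.082])+Rz.apply([-.01,0,0])+Rb.apply([-.003,-.0018,0])
Rb=Rb*R.from_euler('z',-.7,degrees=True)
from scipy.ndimage import map_coordinates as mc
def edge(s,fish,h):  # mean signed offset (mm) of bright->dark edge along outward normals of plate top edges
    g=cv2.cvtColor(s['img'],cv2.COLOR_RGB2GRAY).astype(float); out=[]
    for n,t in (([1,0],.07),([-1,0],.07),([0,1],.085),([0,-1],.085)):
        n=np.array(n); m=np.array([-n[1],n[0]]); r_=[]
        for k in np.linspace(-.06,.06,13):
            d=np.linspace(-.012,.012,49); P=np.array([np.r_[n*(t+e)+m*k,.014+.005+h] for e in d])
            p=proj(s,b+Rb.apply(P),fish); v=mc(g,[p[:,1],p[:,0]],order=1); gr=np.gradient(v); i=gr.argmin()
            if gr[i]<-4: r_.append(d[i]*1000)
        out.append((round(float(np.median(r_)),1),len(r_)) if r_ else None)
    return out
for n,s,f in (('scene',S,0),('side',D,0),('wrist',W,1)): print(n,[edge(s,f,h) for h in (0,.004)])
E
```

```text
t 20.6 left mm tool [ 0.3  0.3 77.9] rot err [-0.06  0.01 -0.68] F tool [ 0.3 -0.   0. ] M tool [0.04 0.36 0.02] open 0.401
scene [[(1.0, 8), (5.0, 10), (1.5, 13), (1.0, 13)], [(6.5, 9), (10.5, 11), (-2.5, 13), (4.0, 13)]]
side [[(3.0, 13), (7.5, 13), (7.5, 13), (8.5, 4)], [(1.5, 13), (7.5, 13), (11.0, 13), (1.0, 6)]]
wrist [[(0.5, 7), (7.0, 13), (-1.5, 13), (3.0, 13)], [(-2.5, 7), (7.5, 13), (-3.0, 11), (1.5, 12)]]
```

The gripper is clear, with zero force. The plate met the barbs, snapped in and came to a hard stop, held 29 N there without moving, and the load was shared by all three shoulders. Handing in.

```bash
python3 -c "
from plant import finish_job
print(finish_job())"
```

```text
the job is handed in; nothing more can be done
None
```

The aluminium cover plate is pressed onto all three standoffs with its single hole uppermost, the gripper has let go and is clear, and the job was handed in at about 21 s. Seating was judged from a hard stop that held at 29 N and a camera view before release. The camera check after release was too noisy to confirm it independently.

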